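# Build up a lamp on the burn-in stand

### The arm

A 6-joint arm with a two-finger parallel gripper is mounted at the origin on the work surface. World frame = base frame: x ahead of the robot, y to its left, z up, the work surface at z = 0. Lengths are in mm, angles in rad, forces in N, time in s.
With the tool pointing down it reaches from about 275 to 750 mm from the base axis. Payload 10.2 kg.
Tool frame: the origin (TCP) lies between the finger pads; the fingertips stand 17 mm ahead of it and the grasp point (between the pads) lies 2 mm behind it (tips_ahead is the distance from the TCP to the fingertips, in mm); z points along the fingers, y is the line along which they close (so a half turn about z gives the same grasp; the last joint's range is limited). The gripper opens to 85 mm and grips with 20 to 120 N. Pads are 22 mm wide; open, the fingers measure 114 mm over their backs; the gripper's body (76 mm by 85 mm) begins 54 mm behind the grasp point. The pads swing forward as they close: fully open they stand 13 mm farther back than shut.
Start: joints at [0.928, 0.313, 1.498, -0, 1.331, -0.223], TCP at [213.991, 479.415, 248.294] pointing down, gripper open.
Joint ranges: [-2.94, 2.94], [-0.97, 2.17], [0.19, 2.56], [-1.23, 4.37], [0.02, 3.11], [-2.88, 2.88]. Speed limits (rad/s): [2.39, 2.39, 3.01, 3.14, 3.14, 3.14].

### API

Orientations are given as a unit quaternion [w, x, y, z].
In Python, from rig import sense, capture, finish_job, boxes_of, tips_ahead gives the robot as it stands.
- The arm moves only by the tool drive_tool, never from a script. Its argument "commands" is text: rows parted by semicolons, each of 7 numbers parted by spaces: the shift along the world's x, y, z in units of 0.1 m (1.0 is 0.1 m), then the turn, a rotation vector about the world's x, y, z in units of pi/4 rad (1.0 is pi/4 rad), then the opening in per cent of the stroke, from 0 (shut) to 100 (fully open). A call has 1 to 20 rows; each row shifts and turns the commanded pose from where the row before left it; what a row does not reach is not made up. A row lasts 1/12 s, in which the tool goes at most 41.7 mm and 7.16 degrees, less where a joint would pass 70% of its speed; a pose out of reach is approached as far as the arm can. A call with a number of a shift or a turn outside -1 to 1 is refused whole. A call with a gripper value outside its range is refused whole. The fingers move at their own pace and stop on an object; "force" is the grip in N (left out, the last holds). Time passes only in rows, so rows that do not move let the fingers close. It gives the time, the measured TCP pose, the force, the opening and the grip force at its end, in the units of the state.
- sense(): the state, without advancing time (a new reading comes with each control period).
- capture(name): name is "scene" or "top" or "wrist"; returns a dict with "pixels" (400x640x3 uint8, blue, green, red), "fov_y" (degrees; the focal length in pixels is half the picture's height over the tangent of half this angle, whatever the lens; pixels are square), "cx", "cy" (the principal point, pixels), "position" and "attitude" of the camera in the world; the wrist camera has in their place "tool_from_camera" (4x4, takes a point from camera to tool coordinates, whose origin is the TCP and whose axes are the flange's). Camera axes: x right, y down, z forward; pixel columns grow to the right and rows downward; lengths in mm; the calibration is good to about 2 mm. A picture is of the moment at which its call begins: read the wrist's pose just before it. There is no depth.
- finish_job(): hands the job in; it is judged then, once.
Trained networks look in a picture, given as the dict that the camera call returned (one of the last four; its "shot" number tells which), for a name from the list of things; names that differ only in an ending like _2 or _b are one class to them, and where a whole thing is asked for, a point or a joint stands for the part that bears it (a point fixed in the world has none). Each returns a list of dicts, best first, with "confidence" (0 to 1); they miss things now and then, are a little off and sometimes report something else, mostly with a low value. They report only what shows in the picture. A call takes as long as a camera call. They do not tell look-alikes from the thing itself.
- boxes_of(picture, name): "position" ([column, row] in pixels, amid what is visible of it).
The state is a dict: "time_s": time; "joints": joint angles; "dq": joint speeds; "tau": joint torques, N m; "eef_pos": TCP position; "ee_rot": TCP orientation; "force": force on the tool from outside, world axes, zero at the start; "wrist_torque": the same for the moment, N m; "grip_width": opening from 0.0 (shut) to 1.0 (fully open); "grip_force": force on a finger pad.
Only numpy, scipy, OpenCV 4.12 (cv2) and the standard library are available. Lean on these libraries where they do the work, as an engineer would, in place of code of your own. Each camera call takes 0.05 s, during which the arm holds its last target. There are 200 camera calls.

### The job

Build up one LED lamp on the square burn-in stand, one part at a time from the bottom, each part centred and level on the one below: first the finned heat sink inside the stand's round rim, then the LED board with its chip upward, then the larger of the two reflector rings, and last the domed lens with its plug in the ring's hole. Set each part down rather than dropping it, let go of everything, and leave the small reflector, driver box, screw tray and screwdriver where they lie.

Things in the scene. Friction and masses are not known exactly. Their poses are not given: they have to be found in the camera images.
- stand: Burn-in stand, fixed to the table: a steel plate 110 x 110 mm and 14 mm thick carrying a low round rim, 76 mm inside and 88 mm outside diameter, that rises 6 mm above the plate (20 mm above the table) round a black pad. Origin: centre of its underside, on the table; z up. The seat for the heat sink is the plate inside the rim, 14 mm above the origin on the same vertical axis.
- heatsink: Heat sink, loose, dark metal: an upright round block 62 mm in diameter and 34 mm high with 24 vertical fins all round (it grips and stands like a plain cylinder), flat top and bottom, about 180 g. Origin: centre of its underside; z up.
- led_board: LED board, loose, lying chip up: a white round disc 58 mm in diameter and 8 mm thick with a ring of small yellow LEDs and a yellow chip 22 mm in diameter that rises 3 mm from the middle of its top, about 60 g. Origin: centre of its flat underside; z up.
- reflector: The larger reflector, loose: an aluminium ring open right through, standing on its end, 54 mm outside and 40 mm inside diameter, 26 mm high, about 70 g; both ends alike. It stands on the LED board, round the chip. Origin: centre of its lower end; z up.
- lens: Lens, loose, pale translucent plastic dome, about 50 g, 28 mm high, standing on its plug: the plug is 32 mm in diameter and the lowest 8 mm; above it a flange 48 mm in diameter from 8 to 18 mm; above that a dome narrowing to the top. The plug goes down into the large reflector's hole and the flange rests on the reflector's upper end, so that the lens's origin then lies 18 mm above the reflector's origin. Origin: centre of the plug's underside; z up.
- small_reflector: The smaller reflector, a spare that stays where it is, loose: an aluminium ring 42 mm outside and 29 mm inside diameter, 12 mm high. Origin: centre of its lower end; z up.
- driver: Driver box, a bystander, loose: white plastic box 64 x 40 mm, 26 mm high. Origin: centre of its underside; x along its length.
- screw_tray: Screw tray, a bystander, loose: black open tray 60 x 60 mm, 25 mm high, with screws in it. Origin: centre of its underside.
- screwdriver: Screwdriver, a bystander, loose, 180 mm long, lying on the far side of the table, roughly crossways to the robot. Origin: beneath its axis, at table height; x along it, from handle to tip.
Not all that is in view belongs to the job. Leave any blue look-alike of the reflector alone.

How it is judged (in metres and radians):
On the way, in this order (a step that is already met when the one before it is completed fails the run):
1. the heat sink stands centred on the stand, let go (horizontal distance between heatsink and stand below 0.008 m and z of heatsink in the frame of stand between 0.011 and 0.017 m and angle between heatsink's own z axis and vertical below 0.1 rad and linear speed of heatsink below 0.02 m/s and contact force between the fingers and heatsink below 0.2 N), for 0.2 s.
2. the LED board stands centred on the heat sink, let go (horizontal distance between led_board and heatsink below 0.008 m and z of led_board in the frame of heatsink between 0.031 and 0.037 m and angle between led_board's own z axis and vertical below 0.1 rad and linear speed of led_board below 0.02 m/s and contact force between the fingers and led_board below 0.2 N), for 0.2 s.
3. the large reflector stands centred on the LED board, let go (horizontal distance between reflector and led_board below 0.008 m and z of reflector in the frame of led_board between 0.005 and 0.011 m and angle between reflector's own z axis and vertical below 0.1 rad and linear speed of reflector below 0.02 m/s and contact force between the fingers and reflector below 0.2 N), for 0.2 s.
4. the lens stands centred on the large reflector, let go (horizontal distance between lens and reflector below 0.008 m and z of lens in the frame of reflector between 0.015 and 0.021 m and angle between lens's own z axis and vertical below 0.1 rad and linear speed of lens below 0.02 m/s and contact force between the fingers and lens below 0.2 N), for 0.2 s.
At the end, for the whole second after the job is handed in: Heat sink on the stand's seat, LED board on the heat sink, large reflector on the LED board, lens in the reflector: each centred within 8 mm of the one below, fully seated (height within 3 mm), upright within 0.1 rad, at rest and released (all of step 1 and all of step 2 and all of step 3 and all of step 4); the robot touches nothing.
It fails at once if a bystander (small reflector, driver box, screw tray, screwdriver) is moved by more than 25 mm (distance of any of small_reflector, driver, screw_tray, screwdriver from where it was at the start of the episode above 0.025 m).
It fails at once if a part of the lamp is dropped (it falls at more than 0.7 m/s, about 25 mm of free fall, with no finger on it) ((linear speed of heatsink above 0.7 m/s and contact force between the fingers and heatsink below 0.05 N) or (linear speed of led_board above 0.7 m/s and contact force between the fingers and led_board below 0.05 N) or (linear speed of reflector above 0.7 m/s and contact force between the fingers and reflector below 0.05 N) or (linear speed of lens above 0.7 m/s and contact force between the fingers and lens below 0.05 N)).
It also fails if it takes over 115 s, if anything falls off the work surface, if the arm or the gripper's body presses on something with over 40 N, if the wrist force passes 120 N, or if a joint passes its speed limit or range.

## Working session

There is one attempt and no reset: what is moved stays moved. The work goes in short steps, Python scripts to look and compute and a tool call to move; the robot and the scene stay as the last step left them, time stands still between calls to the robot, and variables do not carry over. Pictures are saved under pics/ and viewed, at most 14 in all, crops included, and the job is handed in when it is done.

Besides the shell and the picture viewer there is one more tool, called after "Emit:" as name(argument=value, ...), one argument or row to a line, values as JSON. drive_tool: Moves the arm, as the interface text tells. Shifts and turns lie within -1 to 1; 1 stands for 0.1 m of shift or pi/4 rad of turn. Its arguments: {"type":"object","properties":{"commands":{"type":"string"},"force":{"type":"number"}},"required":["commands"]}

```bash
ls; mkdir -p pics; cat > h.py <<'E'
import numpy as np, cv2
from scipy.spatial.transform import Rotation as R
from rig import sense, capture, finish_job, boxes_of, tips_ahead
def q(a): return R.from_quat([a[1],a[2],a[3],a[0]]).as_matrix()
def cam(c,s=None):
    if 'position' in c:
        A=np.array(c['attitude']); M=A if A.shape==(3,3) else q(A)
        return np.array(c['position']),M
    T=np.array(c['tool_from_camera']); M=q(s['ee_rot'])
    return np.array(s['eef_pos'])+M@T[:3,3], M@T[:3,:3]
def toz(c,p,z,s=None):
    P,M=cam(c,s); f=200/np.tan(np.radians(c['fov_y'])/2)
    d=M@np.array([(p[0]-c['cx'])/f,(p[1]-c['cy'])/f,1]); return (P+d*(z-P[2])/d[2])[:2]
def proj(c,X,s=None):
    P,M=cam(c,s); f=200/np.tan(np.radians(c['fov_y'])/2)
    v=M.T@(np.array(X)-P); return v[:2]/v[2]*f+[c['cx'],c['cy']]
E
python3 - <<'E'
from h import *
s=sense(); print(s, tips_ahead if not callable(tips_ahead) else tips_ahead())
H=dict(stand=14,heatsink=20,led_board=8,reflector=15,lens=14,small_reflector=6,driver=15,screw_tray=12,screwdriver=10)
for n in ['top','scene']:
    c=capture(n); cv2.imwrite(f'pics/{n}0.png',c['pixels']); print(n,c['fov_y'],c['cx'],c['cy'],c['position'],c['attitude'])
    for k,z in H.items():
        print(k,[(np.round(b['position']).tolist(),round(b['confidence'],2),np.round(toz(c,b['position'],z)).tolist()) for b in boxes_of(c,k)][:4])
E
```

```text
pics
{'time_s': 0.0, 'joints': array([ 9.27561114e-01,  3.13414064e-01,  1.49844330e+00,  3.69418385e-05,
        1.33100418e+00, -2.23395855e-01]), 'dq': array([ 0.00158242,  0.00119388,  0.00034063, -0.00048179,  0.00075843,
       -0.00066002]), 'tau': array([-2.41716014e-03, -4.12272227e+01, -2.59735876e+01, -3.80715319e-04,
        4.29184962e-03,  7.31015717e-06]), 'eef_pos': array([213.8516674 , 479.20990434, 247.751115  ]), 'ee_rot': array([-2.82672430e-04,  2.08385602e-01,  9.78046542e-01, -5.68273227e-04]), 'force': array([0.56682813, 0.05874189, 0.20388092]), 'wrist_torque': array([-0.00581375,  0.00937834,  0.0003278 ]), 'grip_force': 0.0, 'grip_width': 1.002147655771245} 17.0
top 54.77262426422028 320.2931066642448 200.9292531773017 [486.54521765 -11.51326372 851.21934685] [ 0.03713817 -0.6960268   0.71627875 -0.0333498 ]
stand [([313.0, 254.0], 0.66, [455.0, 10.0])]
heatsink [([190.0, 185.0], 0.7, [612.0, 275.0])]
led_board [([329.0, 188.0], 0.62, [600.0, -27.0])]
reflector [([468.0, 207.0], 0.92, [548.0, -327.0]), ([463.0, 291.0], 0.69, [369.0, -305.0]), ([464.0, 244.0
[... 436 characters left out ...]
665334  0.86445068  0.40794059 -0.12331053]
stand [([308.0, 175.0], 0.9, [449.0, 6.0])]
heatsink [([419.0, 162.0], 0.77, [609.0, 264.0])]
led_board [([334.0, 223.0], 0.67, [604.0, -34.0]), ([418.0, 161.0], 0.2, [602.0, 275.0])]
reflector [([230.0, 204.0], 0.87, [397.0, -202.0]), ([194.0, 222.0], 0.84, [388.0, -298.0]), ([213.0, 248.0], 0.73, [480.0, -299.0]), ([210.0, 276.0], 0.64, [535.0, -340.0])]
lens [([373.0, 128.0], 0.45, [434.0, 263.0])]
small_reflector [([254.0, 290.0], 0.57, [620.0, -281.0]), ([284.0, 230.0], 0.23, [541.0, -141.0])]
driver [([366.0, 169.0], 0.78, [535.0, 139.0])]
screw_tray [([281.0, 232.0], 0.85, [544.0, -151.0])]
screwdriver [([404.0, 259.0], 0.72, [780.0, 28.0])]
```

View pics/top0.png

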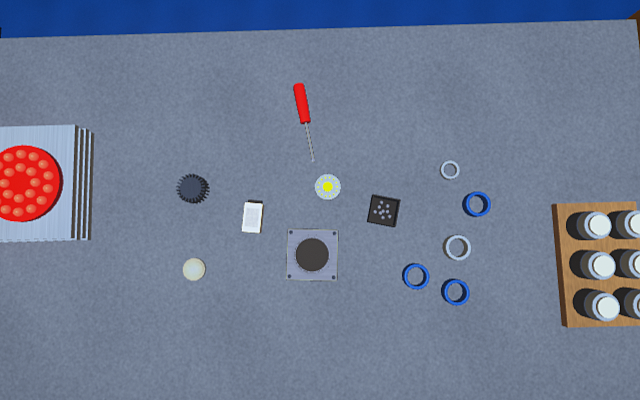

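View pics/scene0.png

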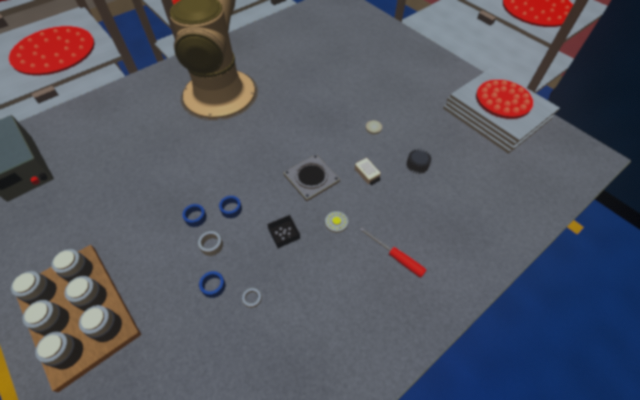

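The large aluminium reflector is the bare ring at (457,247) in the top view, next to the three blue look-alikes. The heat sink is at (193,188), the LED board at (328,187), the lens at (194,269), the stand at (312,254) and the small ring at (450,170).

I'll refine the positions by segmentation while moving over the heat sink.

```bash
cat >> h.py <<'E'
def seg(c,p,z,s=None,thr=45,w=60,mode='bg'):
    """centre of convex blob differing from local background near p -> min circle"""
    im=c['pixels'].astype(int); x,y=int(p[0]),int(p[1]); x0,y0=max(x-w,0),max(y-w,0)
    cr=im[y0:y+w,x0:x+w]; bg=np.median(cr.reshape(-1,3),0)
    m=(np.abs(cr-bg).max(2)>thr).astype(np.uint8)
    m=cv2.morphologyEx(m,cv2.MORPH_CLOSE,np.ones((3,3)))
    cs,_=cv2.findContours(m,cv2.RETR_EXTERNAL,cv2.CHAIN_APPROX_NONE)
    k=min(cs,key=lambda k:np.hypot(*(np.array(cv2.minEnclosingCircle(k)[0])+[x0,y0]-[x,y])) if len(k)>15 else 1e9)
    e=cv2.fitEllipse(cv2.convexHull(k)); ctr=np.array(e[0])+[x0,y0]
    return ctr,e[1],toz(c,ctr,z,s)
E
python3 - <<'E'
from h import *
print(callable(tips_ahead))
try: print([tips_ahead(o) for o in (0,.3,.6,.7,.8,1)])
except Exception as e: print(e)
c=capture('top')
for n,p,z in [('heatsink',(193,188),34),('led',(328,187),8),('refl',(457,247),26),('lens',(194,269),18),('stand',(312,254),14),('small',(450,170),12)]:
    r=seg(c,p,z,w=36,thr=35); print(n,np.round(r[0],1),np.round(r[1],1),np.round(r[2],1))
E
```

```text
False
'float' object is not callable
heatsink [192.5 188.5] [28.9 33.6] [603.  264.3]
led [327.5 186.3] [25.4 26.5] [602.9 -25. ]
refl [456.3 247. ] [25.9 28.5] [ 462.9 -293.3]
lens [194.  268.7] [22.  23.7] [432.3 265.6]
stand [312.3 254.4] [34.1 34.4] [455.3  12.2]
small [449.  169.7] [18.6 19.9] [ 631.3 -292.8]
```

Emit:
drive_tool(
  commands="0.37 -0.19 0 0 0 0 100;0.37 -0.19 0 0 0 0 100;0.37 -0.19 0 0 0 0 100;0.37 -0.19 0 0 0 0 100;0.37 -0.19 0 0 0 0 100;0.37 -0.19 0 0 0 0 100;0.37 -0.19 0 0 0 0 100;0.37 -0.19 0 0 0 0 100;0.37 -0.19 0 0 0 0 100;0.35 -0.19 0 0 0 0 100;0.2 -0.19 0 0 0 0 100;0 0 0 0 0 0 100;0 0 0 0 0 0 100",
)

```text
time_s: 2.13
eef_pos: [602.7, 269.3, 247.5]
ee_rot: [-0.0, 0.209, 0.978, -0.0]
force: [-0.8, 0.2, -0.7]
grip_width: 0.994
grip_force: 0.0
```

```bash
python3 - <<'E'
from h import *
s=sense(); c=capture('wrist'); cv2.imwrite('pics/w1.png',c['pixels'])
print(np.round(c['tool_from_camera'],3),c['fov_y'])
for z in (17,34):
  p=proj(c,[604,265,z],s); print(p)
print([(b['position'],b['confidence'],toz(c,b['position'],17,s)) for b in boxes_of(c,'heatsink')])
E
```

```text
[[-1.00000e-03 -9.65000e-01 -2.63000e-01  6.67770e+01]
 [ 1.00000e+00 -1.00000e-03  0.00000e+00 -1.52300e+00]
 [-0.00000e+00 -2.63000e-01  9.65000e-01 -1.24648e+02]
 [ 0.00000e+00  0.00000e+00  0.00000e+00  1.00000e+00]] 60.64412231022317
[320.64128913 175.01298704]
[320.55722768 178.26501715]
[([326.3, 172.6], 0.93, array([604.09386815, 271.50246619]))]
```

View pics/w1.png

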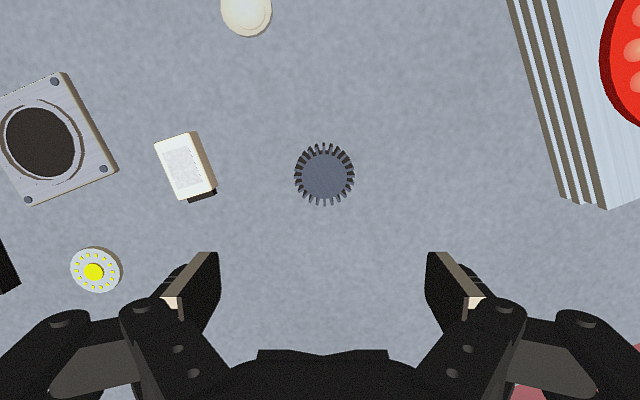

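Wrist view: the heat sink's top is centred at about (325,176), with clear space around it. I'll compute its position from that.

```bash
python3 - <<'E'
from h import *
s=sense(); c=capture('wrist')
print(toz(c,(325,176),34,s)-s['eef_pos'][:2], toz(c,(325,176),34,s))
r=seg(c,(325,175),17,s,w=45); print(r[0],r[1],r[2])
print('stand',toz(c,(41,143),15,s),'led',toz(c,(94,271),11,s))
E
```

```text
[1.31112901 0.7334234 ] [602.74559254 271.74600232]
[322.65606308 175.67819214] (59.79877471923828, 63.3390007019043) [604.56952419 268.36598962]
stand [454.09832262  15.42275522] led [600.03613977 -20.82982439]
```

Emit:
drive_tool(
  commands="0 -0.01 -0.4 0 0 0 100;0 0 -0.4 0 0 0 100;0 0 -0.4 0 0 0 100;0 0 -0.4 0 0 0 100;0 0 -0.3 0 0 0 100;0 0 -0.2 0 0 0 100;0 0 -0.1 0 0 0 100;0 0 0 0 0 0 100;0 0 0 0 0 0 100;0 0 0 0 0 0 50;0 0 0 0 0 0 50;0 0 0 0 0 0 50;0 0 0 0 0 0 50;0 0 0 0 0 0 50;0 0 0 0 0 0 50;0 0 0 0 0 0 50;0 0 0 0 0 0 50",
  force=40,
)

```text
time_s: 3.7
eef_pos: [602.9, 269.8, 30.5]
ee_rot: [0.001, 0.208, 0.978, 0.001]
force: [-2.0, 0.7, 6.4]
grip_width: 0.708
grip_force: 42.9
```

Emit:
drive_tool(
  commands="0 0 0.2 0 0 0 50;0 0 0.4 0 0 0 50;0 0 0.4 0 0 0 50;0 0 0.2 0 0 0 50;-0.09 -0.36 0 0 0 0 50;-0.09 -0.36 0 0 0 0 50;-0.09 -0.36 0 0 0 0 50;-0.09 -0.36 0 0 0 0 50;-0.09 -0.36 0 0 0 0 50;-0.09 -0.36 0 0 0 0 50;-0.09 -0.36 0 0 0 0 50;-0.09 -0.36 0 0 0 0 50;0 0 0 0 0 0 50;0 0 0 0 0 0 50;0 0 0 0 0 0 50",
)

```text
time_s: 4.95
eef_pos: [530.2, -18.3, 148.9]
ee_rot: [0.0, 0.209, 0.978, 0.0]
force: [0.5, 0.0, -2.1]
grip_width: 0.712
grip_force: 44.7
```

```bash
python3 - <<'E'
from h import *
s=sense(); c=capture('wrist'); cv2.imwrite('pics/w2.png',c['pixels'])
print(s['eef_pos'],s['ee_rot'],s['grip_width'],s['grip_force'],s['force'])
print(proj(c,[455,13,14],s),proj(c,s['eef_pos']+[0,0,4],s))
print([(b['position'],b['confidence'],toz(c,b['position'],15,s)) for b in boxes_of(c,'stand')])
E
```

```text
[530.15131649 -18.29294838 148.85613288] [4.56724062e-04 2.08515422e-01 9.78018964e-01 1.28311600e-04] 0.7119686104745292 44.653258323669434 [ 0.47714424  0.03332648 -2.13912077]
[321.33777438  85.21080097] [326.3436274  283.05188256]
[([319.3, 79.9], 0.61, array([451.16502621,  13.12722664]))]
```

View pics/w2.png

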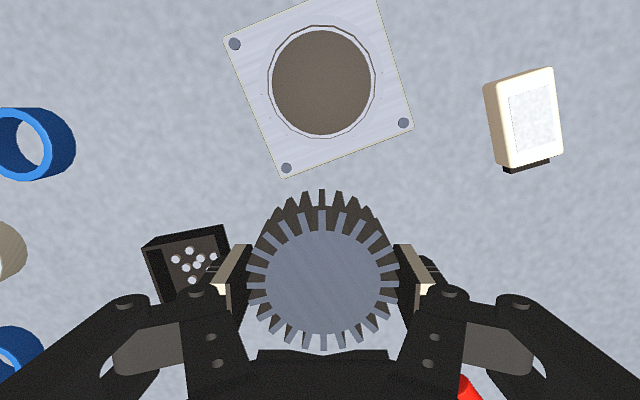

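Wrist view: the pad is centred at about (321.5,82), and the held heat sink's top at about (323,279). The heat sink is level and centred in the grip.

```bash
python3 - <<'E'
from h import *
s=sense(); c=capture('wrist')
a=toz(c,(321.5,82),14.5,s); b=toz(c,(323,279),s['eef_pos'][2]+5,s); print(a,b,a-b,s['eef_pos'])
g=c['pixels'].max(2); m=(g<110).astype(np.uint8); m[160:]=0
k=max(cv2.findContours(m,0,1)[0],key=cv2.contourArea); e=cv2.fitEllipse(k); print(e,toz(c,e[0],14.5,s))
E
```

```text
[453.01626012  14.60545387] [527.56620748 -17.79808754] [-74.54994736  32.40354141] [530.19865672 -17.53603528 148.55313761]
((319.9493103027344, 82.60161590576172), (97.07964324951172, 103.3867416381836), 178.6266632080078) [452.93655021  13.42295096]
```

Emit:
drive_tool(
  commands="-0.25 0.1 0 0 0 0 50;-0.3 0.13 0 0 0 0 50;-0.2 0.08 0 0 0 0 50;0 0 -0.3 0 0 0 50;0 0 -0.3 0 0 0 50;0 0 -0.2 0 0 0 50;0 0 -0.12 0 0 0 50;0 0 0 0 0 0 50;0 0 -0.05 0 0 0 50;0 0 -0.05 0 0 0 50;0 0 -0.02 0 0 0 50;0 0 -0.02 0 0 0 50;0 0 0 0 0 0 50;0 0 0 0 0 0 50",
)

```text
time_s: 6.27
eef_pos: [455.3, 12.6, 44.4]
ee_rot: [0.001, 0.208, 0.978, 0.0]
force: [-10.1, 2.1, 24.3]
grip_width: 0.708
grip_force: 47.3
```

```bash
python3 - <<'E'
from h import *
s=sense(); c=capture('wrist'); cv2.imwrite('pics/w3.png',c['pixels'][150:])
print(s['eef_pos'],s['force'],s['grip_width'])
E
```

```text
[455.33263456  12.59268819  44.40476808] [-10.09505572   2.08648713  24.25082746] 0.707926402320171
```

View pics/w3.png

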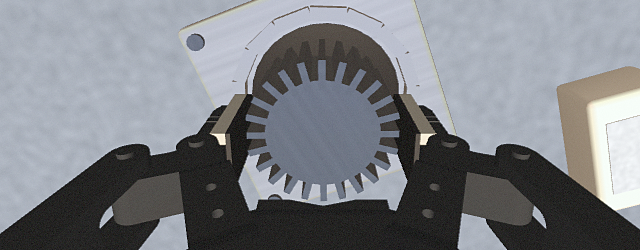

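Contact came 14 mm above the pick-up height, so the heat sink is seated inside the rim. I'll release it.

Emit:
drive_tool(
  commands="0 0 0.02 0 0 0 50;0 0 0.01 0 0 0 80;0 0 0 0 0 0 80;0 0 0 0 0 0 90;0 0 0 0 0 0 100;0 0 0 0 0 0 100;0 0 0 0 0 0 100;0 0 0.1 0 0 0 100;0 0 0.3 0 0 0 100;0 0 0.4 0 0 0 100;0.2 -0.08 0.3 0 0 0 100;0.3 -0.12 0 0 0 0 100;0.3 -0.12 0 0 0 0 100;0.1 -0.04 0 0 0 0 100;0 0 0 0 0 0 100;0 0 0 0 0 0 100;0 0 0 0 0 0 100",
)

```text
time_s: 7.73
eef_pos: [544.1, -23.1, 155.0]
ee_rot: [-0.001, 0.208, 0.978, 0.0]
force: [0.3, -0.5, -0.7]
grip_width: 0.998
grip_force: 0.0
```

```bash
python3 - <<'E'
from h import *
s=sense(); c=capture('wrist'); cv2.imwrite('pics/w4.png',c['pixels'])
print(s['eef_pos'],s['force'],s['grip_width'])
for X in [(454,13,48),(454,13,14),(602,-24,8)]: print(X,proj(c,X,s))
E
```

```text
[544.10802928 -23.14477205 154.98457724] [ 0.31454442 -0.50857517 -0.65758563] 0.9984695036883574
(454, 13, 48) [318.73221156  56.90878176]
(454, 13, 14) [319.1994339  63.5008947]
(602, -24, 8) [350.76288655 251.40942107]
```

View pics/w4.png

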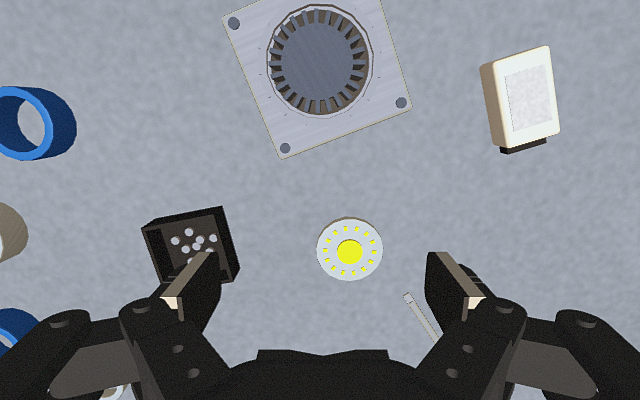

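The heat sink sits centred in the rim, with its top at about (319,61). The LED board's top is centred at about (350,249).

```bash
python3 - <<'E'
from h import *
s=sense(); c=capture('wrist')
print(toz(c,(349.5,249.5),8,s)-s['eef_pos'][:2],s['eef_pos'], 'hs',toz(c,(318.5,61),48,s)-s['eef_pos'][:2])
g=cv2.cvtColor(c['pixels'],cv2.COLOR_BGR2HSV); m=((g[...,1]>150)&(abs(g[...,0].astype(int)-30)<8)).astype(np.uint8)
n,l,st,ce=cv2.connectedComponentsWithStats(m); i=1+np.argmax(st[1:,4]); print(ce[i],toz(c,ce[i],11,s)-s['eef_pos'][:2])
E
```

```text
[55.97372584 -1.18839346] [544.14818742 -23.0879476  155.19260674] hs [-87.95741711  34.99842543]
[349.16945607 251.24058577] [56.03310387 -1.76869588]
```

Emit:
drive_tool(
  commands="0.28 -0.01 0 0 0 0 84;0.28 -0.01 -0.1 0 0 0 84;0 0 -0.4 0 0 0 84;0 0 -0.4 0 0 0 84;0 0 -0.2 0 0 0 84;0 0 -0.15 0 0 0 84;0 0 0 0 0 0 84;0 0 -0.04 0 0 0 84;0 0 -0.02 0 0 0 84;0 0 0 0 0 0 84;0 0 0 0 0 0 84",
)

```text
time_s: 8.75
eef_pos: [601.4, -25.6, 25.3]
ee_rot: [0.001, 0.208, 0.978, -0.0]
force: [-0.0, 0.8, 0.2]
grip_width: 0.84
grip_force: 0.0
```

```bash
python3 - <<'E'
from h import *
s=sense(); c=capture('wrist'); cv2.imwrite('pics/w5.png',c['pixels'][150:])
print(s['eef_pos'],s['force'],s['grip_width'])
E
```

```text
[601.39305969 -25.63471427  25.33273012] [-0.04192912  0.84280128  0.1555488 ] 0.8403456902919543
```

View pics/w5.png

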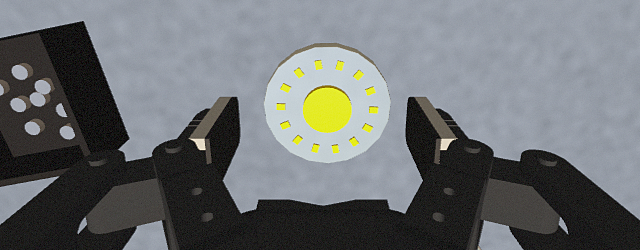

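```bash
python3 - <<'E'
from h import *
s=sense(); c=capture('wrist')
print((toz(c,(327,258),11,s)-s['eef_pos'][:2]).round(1),(toz(c,(327,256),8,s)-s['eef_pos'][:2]).round(1))
# pad tips: visible lower-front corners
M=q(s['ee_rot']); 
for d in (0,10,17,22): print(d,[proj(c,s['eef_pos']+M@[11,y,d],s).round() for y in (-35.7,35.7)])
E
```

```text
[-1.8  1.3] [-1.4  1.2]
0 [array([236., 253.]), array([417., 253.])]
10 [array([242., 243.]), array([410., 243.])]
17 [array([245., 237.]), array([407., 237.])]
22 [array([248., 233.]), array([404., 233.])]
```

The board is about 1.5 mm off the TCP in x and y. The fingertips reach only about 9 mm ahead of the TCP at this opening, so I'll descend by feel.

Emit:
drive_tool(
  commands="-0.015 0.012 0 0 0 0 76;0 0 -0.05 0 0 0 76;0 0 -0.04 0 0 0 76;0 0 0 0 0 0 76;0 0 0 0 0 0 76",
)

```text
time_s: 9.27
eef_pos: [599.3, -24.4, 14.8]
ee_rot: [-0.0, 0.208, 0.978, -0.0]
force: [0.8, -0.1, 0.4]
grip_width: 0.763
grip_force: 0.0
```

Emit:
drive_tool(
  commands="0 0 -0.02 0 0 0 76;0 0 0 0 0 0 76;0 0 0 0 0 0 76",
)

```text
time_s: 9.52
eef_pos: [599.5, -24.4, 13.2]
ee_rot: [-0.0, 0.208, 0.978, -0.0]
force: [0.3, -0.0, 0.2]
grip_width: 0.763
grip_force: 0.0
```

Emit:
drive_tool(
  commands="0 0 -0.015 0 0 0 76;0 0 0 0 0 0 76;0 0 0 0 0 0 76",
)

```text
time_s: 9.77
eef_pos: [599.5, -24.4, 11.7]
ee_rot: [-0.0, 0.208, 0.978, 0.0]
force: [-0.6, 0.0, -0.5]
grip_width: 0.759
grip_force: 0.0
```

Emit:
drive_tool(
  commands="0 0 -0.015 0 0 0 76;0 0 0 0 0 0 76;0 0 0 0 0 0 76",
)

```text
time_s: 10.02
eef_pos: [599.7, -24.4, 10.8]
ee_rot: [0.0, 0.208, 0.978, -0.0]
force: [-2.5, 0.5, 6.2]
grip_width: 0.76
grip_force: 2.5
```

Emit:
drive_tool(
  commands="0 0 -0.015 0 0 0 76;0 0 0 0 0 0 76;0 0 0 0 0 0 76",
)

```text
time_s: 10.27
eef_pos: [599.8, -24.4, 10.7]
ee_rot: [0.0, 0.208, 0.978, -0.0]
force: [-9.2, 1.1, 19.1]
grip_width: 0.762
grip_force: 9.4
```

The tips touch the table at TCP z ≈ 10.8. I'll raise 6 mm and grip.

Emit:
drive_tool(
  commands="0 0 0.06 0 0 0 76;0 0 0 0 0 0 76;0 0 0 0 0 0 50;0 0 0 0 0 0 50;0 0 0 0 0 0 50;0 0 0 0 0 0 50;0 0 0 0 0 0 50",
  force=40,
)

```text
time_s: 10.85
eef_pos: [599.7, -24.4, 15.5]
ee_rot: [0.0, 0.208, 0.978, -0.0]
force: [-2.5, 0.3, 9.9]
grip_width: 0.656
grip_force: 40.4
```

Emit:
drive_tool(
  commands="0 0 0.1 0 0 0 50;0 0 0.3 0 0 0 50;0 0 0.4 0 0 0 50;0 0 0.4 0 0 0 50;-0.1 0 0.1 0 0 0 50;-0.3 0 0 0 0 0 50;-0.15 0 0 0 0 0 50;0 0 0 0 0 0 50;0 0 0 0 0 0 50",
)

```text
time_s: 11.6
eef_pos: [544.4, -24.4, 145.2]
ee_rot: [0.0, 0.208, 0.978, 0.0]
force: [0.1, 0.1, 0.7]
grip_width: 0.653
grip_force: 42.6
```

```bash
python3 - <<'E'
from h import *
s=sense(); c=capture('wrist'); cv2.imwrite('pics/w6.png',c['pixels'])
print(s['eef_pos'],s['force'],s['grip_width'],s['grip_force'])
E
```

```text
[544.40824131 -24.41549917 145.18955094] [0.08008777 0.07339704 0.72620713] 0.6527864561148555 42.57847487926483
```

View pics/w6.png

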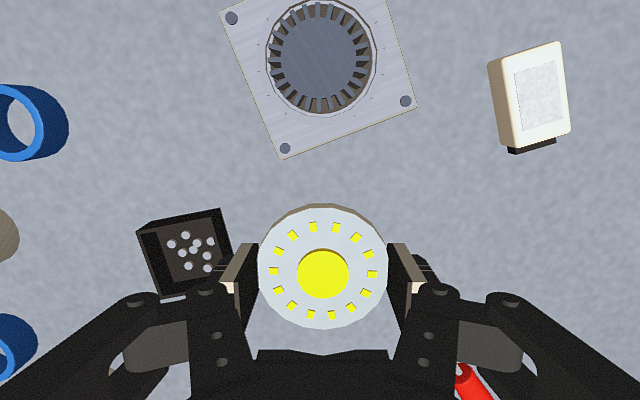

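The board is held level, chip top at about (323,274). The heat sink's top is at about (319,57).

```bash
python3 - <<'E'
from h import *
s=sense(); c=capture('wrist'); z=s['eef_pos'][2]
g=cv2.cvtColor(c['pixels'],cv2.COLOR_BGR2HSV); m=((g[...,1]>150)&(abs(g[...,0].astype(int)-30)<8)).astype(np.uint8)
n,l,st,ce=cv2.connectedComponentsWithStats(m); i=1+np.argmax(st[1:,4])
b=toz(c,ce[i],z-4,s); print(ce[i],b-s['eef_pos'][:2])
for p in [(318.5,57),(320.5,57)]: print(toz(c,p,48,s)-b, toz(c,p,48,s))
E
```

```text
[322.2197084  273.32579186] [-0.69660698 -1.45533552]
[-87.97748999  36.98147433] [456.26083716  11.02391873]
[-87.48429523  38.0825247 ] [456.75403192  12.1249691 ]
```

Emit:
drive_tool(
  commands="-0.3 0.13 0 0 0 0 50;-0.38 0.16 0 0 0 0 50;-0.2 0.085 0 0 0 0 50;0 0 -0.3 0 0 0 50;0 0 -0.3 0 0 0 50;0 0 -0.14 0 0 0 50;0 0 0 0 0 0 50;0 0 -0.03 0 0 0 50;0 0 -0.03 0 0 0 50;0 0 0 0 0 0 50;0 0 0 0 0 0 50",
)

```text
time_s: 12.62
eef_pos: [457.0, 13.0, 65.4]
ee_rot: [0.001, 0.208, 0.978, -0.0]
force: [-0.3, -0.7, -0.8]
grip_width: 0.651
grip_force: 42.6
```

Emit:
drive_tool(
  commands="0 0 -0.015 0 0 0 50;0 0 0 0 0 0 50;0 0 0 0 0 0 50",
)

```text
time_s: 12.87
eef_pos: [456.7, 13.1, 63.5]
ee_rot: [0.0, 0.208, 0.978, -0.0]
force: [0.7, -0.2, 0.7]
grip_width: 0.654
grip_force: 42.7
```

Emit:
drive_tool(
  commands="0 0 -0.01 0 0 0 50;0 0 0 0 0 0 50;0 0 0 0 0 0 50",
)

```text
time_s: 13.12
eef_pos: [456.7, 13.1, 63.4]
ee_rot: [0.0, 0.208, 0.978, -0.0]
force: [-4.4, 1.4, 14.3]
grip_width: 0.653
grip_force: 44.2
```

Emit:
drive_tool(
  commands="0 0 -0.01 0 0 0 50;0 0 0 0 0 0 50;0 0 0 0 0 0 50",
)

```text
time_s: 13.37
eef_pos: [456.8, 13.1, 63.3]
ee_rot: [0.001, 0.208, 0.978, -0.0]
force: [-10.1, 1.4, 27.0]
grip_width: 0.651
grip_force: 45.5
```

Emit:
drive_tool(
  commands="0 0 0.018 0 0 0 50;0 0 0 0 0 0 75;0 0 0 0 0 0 75;0 0 0 0 0 0 90;0 0 0 0 0 0 90;0 0 0 0 0 0 100;0 0 0 0 0 0 100;0 0 0.1 0 0 0 100;0 0 0.3 0 0 0 100;0 0 0.4 0 0 0 100;0 0 0.4 0 0 0 100;0 0 0 0 0 0 100;0 0 0 0 0 0 100",
)

```text
time_s: 14.45
eef_pos: [457.2, 13.0, 184.7]
ee_rot: [0.002, 0.208, 0.978, -0.0]
force: [0.3, -0.3, -0.5]
grip_width: 1.003
grip_force: 0.0
```

```bash
python3 - <<'E'
from h import *
s=sense(); c=capture('wrist'); cv2.imwrite('pics/w7.png',c['pixels'][60:330])
print(s['eef_pos'],s['force'],s['grip_width'])
g=cv2.cvtColor(c['pixels'],cv2.COLOR_BGR2HSV); m=((g[...,1]>150)&(abs(g[...,0].astype(int)-30)<8)).astype(np.uint8)
n,l,st,ce=cv2.connectedComponentsWithStats(m); i=1+np.argmax(st[1:,4])
print(ce[i],toz(c,ce[i],59,s)-s['eef_pos'][:2])
E
```

```text
[457.22415318  12.99957826 184.74147749] [ 0.33240019 -0.29043122 -0.48635269] 1.00305361304799
[322.16855754 197.62722853] [-0.22013715 -1.60146331]
```

View pics/w7.png

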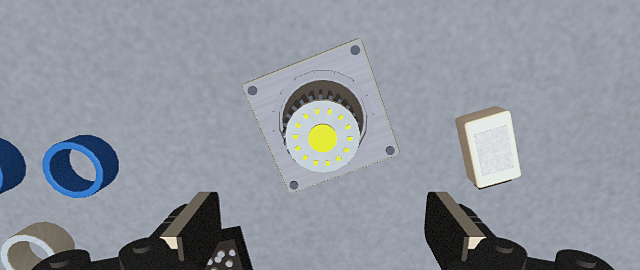

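Emit:
drive_tool(
  commands="0 -0.3 0 0 0 0 100;0 -0.4 0 0 0 0 100;0.02 -0.4 0 0 0 0 100;0.02 -0.4 0 0 0 0 100;0.02 -0.4 0 0 0 0 100;0.02 -0.4 0 0 0 0 100;0 -0.4 0 0 0 0 100;0 -0.3 0 0 0 0 100;0 0 0 0 0 0 100;0 0 0 0 0 0 100;0 0 0 0 0 0 100",
)

```text
time_s: 15.42
eef_pos: [464.1, -286.0, 181.7]
ee_rot: [-0.001, 0.208, 0.978, 0.001]
force: [0.5, 1.3, -0.7]
grip_width: 1.0
grip_force: 0.0
```

```bash
python3 - <<'E'
from h import *
s=sense(); c=capture('wrist'); cv2.imwrite('pics/w8.png',c['pixels'])
print(s['eef_pos'],s['force'],s['grip_width'])
print(proj(c,[463,-293,26],s))
print([(np.round(b['position']),round(b['confidence'],2)) for b in boxes_of(c,'reflector')])
E
```

```text
[ 464.09419984 -285.96214438  181.67025434] [ 0.51793893  1.30867255 -0.66778444] 1.0001529107564993
[315.76267292 191.20859308]
[(array([401.,  72.]), 0.84), (array([309., 209.]), 0.75), (array([304., 303.]), 0.7), (array([252.,  74.]), 0.66)]
```

View pics/w8.png

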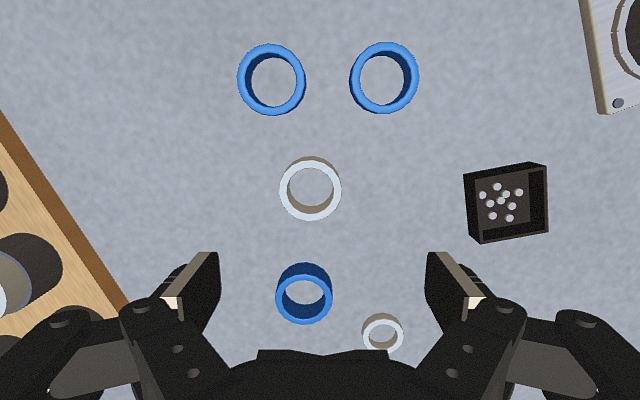

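Wrist view: the board is stacked squarely on the heat sink. The bare large ring is at (310,189), with blue ones at (272,79), (384,78) and (304,297). The path the fingers close along is clear.

```bash
python3 - <<'E'
from h import *
s=sense(); c=capture('wrist')
print(toz(c,(310,188.5),26,s)-s['eef_pos'][:2],s['eef_pos'])
E
```

```text
[ -4.86558807 -10.79543329] [ 464.48443628 -285.59405824  182.51551314]
```

Emit:
drive_tool(
  commands="-0.05 -0.11 -0.1 0 0 0 84;0 0 -0.4 0 0 0 84;0 0 -0.4 0 0 0 84;0 0 -0.3 0 0 0 84;0 0 -0.2 0 0 0 84;0 0 -0.13 0 0 0 84;0 0 0 0 0 0 84;0 0 -0.1 0 0 0 84;0 0 0 0 0 0 84;0 0 0 0 0 0 45;0 0 0 0 0 0 45;0 0 0 0 0 0 45;0 0 0 0 0 0 45;0 0 0 0 0 0 45;0 0 0 0 0 0 45;0 0 0 0 0 0 45",
  force=40,
)

```text
time_s: 16.9
eef_pos: [459.9, -298.3, 21.2]
ee_rot: [0.001, 0.208, 0.978, -0.001]
force: [-0.7, 1.4, 6.7]
grip_width: 0.615
grip_force: 42.4
```

Emit:
drive_tool(
  commands="0 0 0.1 0 0 0 45;0 0 0.3 0 0 0 45;0 0 0.4 0 0 0 45;0 0 0.4 0 0 0 45;0.1 0.2 0.2 0 0 0 45;0.1 0.4 0 0 0 0 45;0.1 0.4 0 0 0 0 45;0.1 0.4 0 0 0 0 45;0.1 0.4 0 0 0 0 45;0.1 0.4 0 0 0 0 45;0.1 0.4 0 0 0 0 45;0 0.1 0 0 0 0 45;0 0 0 0 0 0 45;0 0 0 0 0 0 45;0 0 0 0 0 0 45",
)

```text
time_s: 18.15
eef_pos: [529.4, -29.0, 160.4]
ee_rot: [0.0, 0.209, 0.978, -0.0]
force: [-0.2, 0.1, -2.1]
grip_width: 0.619
grip_force: 42.5
```

```bash
python3 - <<'E'
from h import *
s=sense(); c=capture('wrist'); cv2.imwrite('pics/w9.png',c['pixels'])
print(s['eef_pos'],s['force'],s['grip_width'])
g=cv2.cvtColor(c['pixels'],cv2.COLOR_BGR2HSV); m=((g[...,1]>150)&(abs(g[...,0].astype(int)-30)<8)).astype(np.uint8)
n,l,st,ce=cv2.connectedComponentsWithStats(m); i=1+np.argmax(st[1:,4])
print(ce[i],toz(c,ce[i],59,s)-s['eef_pos'][:2]); print(proj(c,s['eef_pos']+[0,0,5],s))
E
```

```text
[529.3836447  -28.98827964 160.37627969] [-0.18399973  0.09476845 -2.09368915] 0.6193055065400721
[336.16033755  81.07383966] [-71.91719324  40.06453454]
[326.36406095 284.32820633]
```

View pics/w9.png

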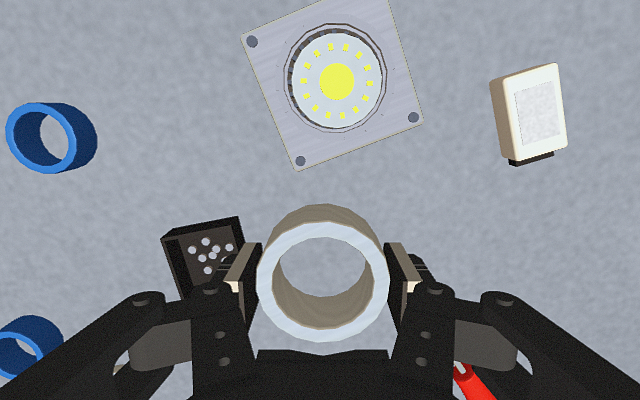

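The ring is held upright, with its top centre at about (323,281). The board's chip is at (336,81).

```bash
python3 - <<'E'
from h import *
s=sense(); c=capture('wrist')
print(toz(c,(323,281),s['eef_pos'][2]+5.5,s)-s['eef_pos'][:2])
E
```

```text
[-2.09457193 -0.49556201]
```

Emit:
drive_tool(
  commands="-0.25 0.14 0 0 0 0 45;-0.3 0.17 0 0 0 0 45;-0.155 0.096 0 0 0 0 45;0 0 -0.3 0 0 0 45;0 0 -0.3 0 0 0 45;0 0 -0.16 0 0 0 45;0 0 0 0 0 0 45;0 0 -0.03 0 0 0 45;0 0 -0.02 0 0 0 45;0 0 -0.02 0 0 0 45;0 0 0 0 0 0 45;0 0 0 0 0 0 45",
)

```text
time_s: 19.25
eef_pos: [459.3, 12.6, 77.6]
ee_rot: [0.001, 0.208, 0.978, -0.0]
force: [0.6, -0.6, -0.3]
grip_width: 0.619
grip_force: 42.5
```

Emit:
drive_tool(
  commands="0 0 -0.01 0 0 0 45;0 0 0 0 0 0 45;0 0 0 0 0 0 45",
)

```text
time_s: 19.5
eef_pos: [459.4, 12.6, 77.1]
ee_rot: [0.001, 0.208, 0.978, -0.0]
force: [-2.9, -0.6, 8.7]
grip_width: 0.62
grip_force: 43.3
```

It's seated at the expected height. I'll release, check it, and go on to the lens.

Emit:
drive_tool(
  commands="0 0 0.005 0 0 0 45;0 0 0 0 0 0 70;0 0 0 0 0 0 70;0 0 0 0 0 0 90;0 0 0 0 0 0 100;0 0 0 0 0 0 100;0 0 0.1 0 0 0 100;0 0 0.3 0 0 0 100;0 0 0.4 0 0 0 100;0 0 0.4 0 0 0 100;0 0 0 0 0 0 100;0 0 0 0 0 0 100;0 0 0 0 0 0 100",
)

```text
time_s: 20.58
eef_pos: [458.6, 12.8, 196.0]
ee_rot: [-0.0, 0.208, 0.978, 0.0]
force: [-0.4, 0.3, -1.5]
grip_width: 0.998
grip_force: 0.0
```

```bash
python3 - <<'E'
from h import *
s=sense(); c=capture('wrist'); cv2.imwrite('pics/w10.png',c['pixels'][60:330])
print(s['eef_pos'],s['force'],s['grip_width'])
E
```

```text
[458.59155044  12.80710559 195.97345904] [-0.42213048  0.3431566  -1.46888724] 0.998473230444866
```

View pics/w10.png

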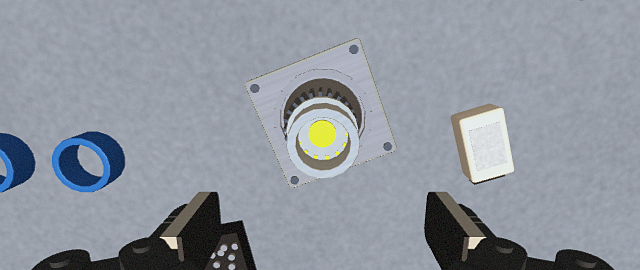

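Emit:
drive_tool(
  commands="-0.02 0.3 0 0 0 0 100;-0.04 0.4 0 0 0 0 100;-0.04 0.4 0 0 0 0 100;-0.04 0.4 0 0 0 0 100;-0.04 0.4 0 0 0 0 100;-0.04 0.4 0 0 0 0 100;-0.03 0.2 0 0 0 0 100;0 0 0 0 0 0 100;0 0 0 0 0 0 100;0 0 0 0 0 0 100",
)

```text
time_s: 21.47
eef_pos: [433.8, 262.0, 195.6]
ee_rot: [-0.001, 0.209, 0.978, -0.001]
force: [-1.0, -0.0, -0.2]
grip_width: 1.002
grip_force: 0.0
```

```bash
python3 - <<'E'
from h import *
s=sense(); c=capture('wrist'); cv2.imwrite('pics/w11.png',c['pixels'][80:330,160:480])
print(s['eef_pos'],s['force'],s['grip_width'])
b=boxes_of(c,'lens'); print([(x['position'],x['confidence'],toz(c,x['position'],13,s)-s['eef_pos'][:2]) for x in b])
E
```

```text
[433.80575629 262.00325703 195.61019394] [-0.9945952  -0.00472733 -0.19335501] 1.0022451067676663
[([327.4, 173.8], 0.71, array([-5.81866219,  5.70685294]))]
```

View pics/w11.png

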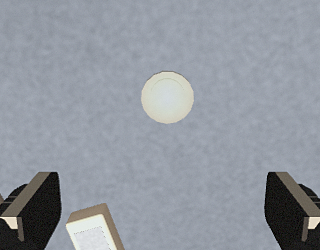

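```bash
python3 - <<'E'
from h import *
s=sense(); c=capture('wrist')
r=seg(c,(327,177),16,s,w=50,thr=40); print(r[0],r[1],r[2]-s['eef_pos'][:2]); print(toz(c,(327,177.5),15,s)-s['eef_pos'][:2],s['eef_pos'])
E
```

```text
[326.87914658 175.86354065] (51.84021759033203, 52.34862518310547) [-4.54209409  4.75144633]
[-2.92538631  4.1651847 ] [434.18159881 261.65732451 196.14195168]
```

The lens flange is centred at about (327,176). I'll descend and grip the flange.

Emit:
drive_tool(
  commands="-0.035 0.045 -0.2 0 0 0 74;0 0 -0.4 0 0 0 74;0 0 -0.4 0 0 0 74;0 0 -0.4 0 0 0 74;0 0 -0.2 0 0 0 74;0 0 -0.08 0 0 0 74;0 0 0 0 0 0 74;0 0 -0.04 0 0 0 74;0 0 0 0 0 0 74;0 0 0 0 0 0 40;0 0 0 0 0 0 40;0 0 0 0 0 0 40;0 0 0 0 0 0 40;0 0 0 0 0 0 40;0 0 0 0 0 0 40;0 0 0 0 0 0 40",
  force=30,
)

```text
time_s: 22.95
eef_pos: [431.2, 267.4, 26.1]
ee_rot: [0.001, 0.208, 0.978, 0.001]
force: [-1.3, -1.9, 6.9]
grip_width: 0.54
grip_force: 29.9
```

Emit:
drive_tool(
  commands="0 0 0.02 0 0 0 40;0 0 0.02 0 0 0 40;0 0 0 0 0 0 40;0 0 0 0 0 0 40",
)

```text
time_s: 23.28
eef_pos: [430.6, 267.3, 28.9]
ee_rot: [0.0, 0.208, 0.978, 0.0]
force: [0.1, -0.1, -0.8]
grip_width: 0.538
grip_force: 30.8
```

Emit:
drive_tool(
  commands="0 0 0.3 0 0 0 40;0 0 0.4 0 0 0 40;0 0 0.4 0 0 0 40;0 0 0.3 0 0 0 40;0.12 -0.36 0 0 0 0 40;0.12 -0.36 0 0 0 0 40;0.12 -0.36 0 0 0 0 40;0.12 -0.36 0 0 0 0 40;0.12 -0.36 0 0 0 0 40;0.12 -0.36 0 0 0 0 40;0.12 -0.36 0 0 0 0 40;0.12 -0.36 0 0 0 0 40;0 0 0 0 0 0 40;0 0 0 0 0 0 40;0 0 0 0 0 0 40",
)

```text
time_s: 24.53
eef_pos: [526.1, -20.4, 168.4]
ee_rot: [-0.0, 0.208, 0.978, 0.0]
force: [0.0, -0.0, -0.6]
grip_width: 0.539
grip_force: 31.3
```

```bash
python3 - <<'E'
from h import *
s=sense(); c=capture('wrist'); cv2.imwrite('pics/w12.png',c['pixels'])
print(s['eef_pos'],s['force'],s['grip_width'])
print(proj(c,[457.5,11.5,82],s),proj(c,s['eef_pos']+[0,0,-8],s))
E
```

```text
[526.14609998 -20.36324598 168.36333831] [ 0.00078754 -0.01253954 -0.60216979] 0.5391198208125717
[326.65623398  90.83790806] [326.00813913 269.00237874]
```

View pics/w12.png

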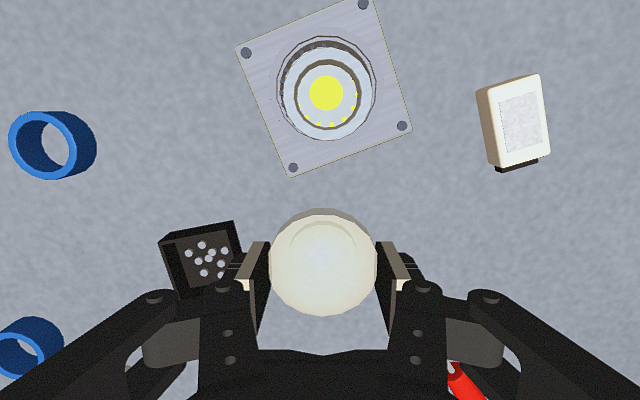

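Wrist view: the lens is held upright, with its flange centred at about (322.5,264). The ring is over the board near (327,92). I'll fit both circles numerically.

```bash
python3 - <<'E'
from h import *
from scipy.optimize import minimize
s=sense(); c=capture('wrist'); z=s['eef_pos'][2]
g=cv2.GaussianBlur(cv2.cvtColor(c['pixels'],cv2.COLOR_BGR2GRAY),(0,0),1).astype(np.float32)
G=cv2.magnitude(cv2.Sobel(g,cv2.CV_32F,1,0),cv2.Sobel(g,cv2.CV_32F,0,1))
th=np.linspace(0,2*np.pi,120,endpoint=False)
def score(x,y,zz,rs):
    t=0
    for r in rs:
        p=np.array([proj(c,[x+r*np.cos(a),y+r*np.sin(a),zz],s) for a in th],np.float32)
        t+=cv2.remap(G,p[None,:,0],p[None,:,1],cv2.INTER_LINEAR).clip(0,150).mean()
    return t
def fit(x,y,zz,rs,w):
    v=[(score(x+i,y+j,zz,rs),i,j) for i in np.arange(-w,w+.1,1) for j in np.arange(-w,w+.1,1)]
    v.sort(reverse=True); k=np.array(v[:4]); print(k.round(1).tolist()); m=np.average(k[:,1:],axis=0); return np.array([x,y])+m
e=s['eef_pos'][:2]
a=fit(457,12,82,[20,27],7); b=fit(e[0]-1,e[1],z-8,[24],5)
print('ring',a,'lens-tcp',b-e,'hand',toz(c,(322.5,264),z-8,s)-e,'shift',a-b,'tcp then',e+a-b)
E
```

```text
[[248.6, 3.0, -1.0], [244.6, 3.0, -2.0], [228.4, 2.0, -1.0], [219.0, 2.0, 0.0]]
[[103.5, 0.0, -1.0], [91.3, -1.0, -1.0], [85.0, 0.0, -2.0], [82.6, -1.0, -2.0]]
ring [459.5  11. ] lens-tcp [-1.5 -1.5] hand [-2.73264915 -0.41422716] shift [-65.10701149  32.3608172 ] tcp then [461.   12.5]
```

Emit:
drive_tool(
  commands="-0.25 0.12 0 0 0 0 40;-0.25 0.13 0 0 0 0 40;-0.156 0.077 0 0 0 0 40;0 0 -0.3 0 0 0 40;0 0 -0.2 0 0 0 40;0 0 -0.08 0 0 0 40;0 0 0 0 0 0 40;0 0 0 0 0 0 40",
)

```text
time_s: 25.3
eef_pos: [461.2, 12.3, 111.2]
ee_rot: [0.0, 0.208, 0.978, -0.0]
force: [0.1, -0.2, 0.4]
grip_width: 0.538
grip_force: 31.3
```

Emit:
drive_tool(
  commands="0 0 -0.03 0 0 0 40;0 0 -0.03 0 0 0 40;0 0 0 0 0 0 40;0 0 0 0 0 0 40",
)

```text
time_s: 25.63
eef_pos: [461.0, 11.9, 104.8]
ee_rot: [0.0, 0.208, 0.978, -0.0]
force: [-0.4, -0.4, -0.9]
grip_width: 0.539
grip_force: 31.3
```

Emit:
drive_tool(
  commands="0 0 -0.02 0 0 0 40;0 0 -0.015 0 0 0 40;0 0 0 0 0 0 40;0 0 0 0 0 0 40",
)

```text
time_s: 25.97
eef_pos: [460.9, 11.9, 101.0]
ee_rot: [-0.0, 0.208, 0.978, -0.0]
force: [-0.5, 0.6, -0.5]
grip_width: 0.538
grip_force: 31.3
```

No contact by 101.0, so the plug has entered the hole (bottom ≈ 75). About 1 mm remains.

Emit:
drive_tool(
  commands="0 0 -0.01 0 0 0 40;0 0 0 0 0 0 40;0 0 0 0 0 0 40",
)

```text
time_s: 26.22
eef_pos: [461.0, 11.9, 100.2]
ee_rot: [0.0, 0.208, 0.978, -0.0]
force: [0.7, -0.0, 0.5]
grip_width: 0.543
grip_force: 31.4
```

Emit:
drive_tool(
  commands="0 0 -0.008 0 0 0 40;0 0 0 0 0 0 40;0 0 0 0 0 0 40",
)

```text
time_s: 26.47
eef_pos: [461.1, 11.9, 100.1]
ee_rot: [0.0, 0.208, 0.978, -0.0]
force: [-2.4, 0.8, 10.3]
grip_width: 0.541
grip_force: 32.2
```

Contact came at 100.1, the expected height. I'll release and rise.

Emit:
drive_tool(
  commands="0 0 0.006 0 0 0 40;0 0 0 0 0 0 60;0 0 0 0 0 0 60;0 0 0 0 0 0 80;0 0 0 0 0 0 100;0 0 0 0 0 0 100;0 0 0.1 0 0 0 100;0 0 0.3 0 0 0 100;0 0 0.3 0 0 0 100;0.2 -0.08 0.3 0 0 0 100;0.2 -0.08 0 0 0 0 100;0 0 0 0 0 0 100;0 0 0 0 0 0 100;0 0 0 0 0 0 100",
)

```text
time_s: 27.63
eef_pos: [500.1, -3.8, 199.1]
ee_rot: [-0.001, 0.208, 0.978, 0.0]
force: [-0.3, 0.3, 0.3]
grip_width: 1.0
grip_force: 0.0
```

```bash
python3 - <<'E'
from h import *
s=sense(); c=capture('wrist'); print(s['eef_pos'],s['force'],s['grip_force'])
g=cv2.GaussianBlur(cv2.cvtColor(c['pixels'],cv2.COLOR_BGR2GRAY),(0,0),1).astype(np.float32)
G=cv2.magnitude(cv2.Sobel(g,cv2.CV_32F,1,0),cv2.Sobel(g,cv2.CV_32F,0,1))
th=np.linspace(0,2*np.pi,120,endpoint=False)
def best(zz,r):
    v=[]
    for x in range(450,469):
        for y in range(3,21):
            p=np.array([proj(c,[x+r*np.cos(a),y+r*np.sin(a),zz],s) for a in th],np.float32)
            v.append((float(cv2.remap(G,p[None,:,0],p[None,:,1],1).clip(0,150).mean()),x,y))
    return sorted(v,reverse=True)[:3]
print('lens flange',best(92,24)); print('ring top',best(82,27)); print('board',best(56,29)); print('rim',best(20,44))
print([(x['position'],round(x['confidence'],2),toz(c,x['position'],88,s)) for x in boxes_of(c,'lens')])
E
```

```text
[500.07908992  -3.80049815 199.12325692] [-0.32125663  0.27799725  0.27827189] 0.0
lens flange [(96.199951171875, 454, 13), (91.10935974121094, 454, 14), (89.37395477294922, 454, 12)]
ring top [(115.7440414428711, 458, 12), (109.72140502929688, 458, 11), (109.10719299316406, 457, 11)]
board [(103.2281723022461, 459, 11), (99.06953430175781, 461, 10), (98.08889770507812, 458, 11)]
rim [(56.23023986816406, 454, 3), (53.51221466064453, 462, 19), (52.27710723876953, 455, 3)]
[([231.1, 269.1], 0.73, array([518.46166893, -89.34152866])), ([322.0, 140.1], 0.65, array([458.47482091,  12.86271707]))]
```

The lens's plug fits the hole with only 4 mm of play, and all four contact heights match full seating. I'll hand in.

```bash
python3 -c "
from rig import *
print(finish_job())"
```

```text
the job is handed in; nothing more can be done
None
```

The lamp is built on the stand (heat sink, LED board, large reflector, lens): each part made contact at its seated height and was released, with the bystanders untouched as far as I could tell. I handed the job in at about 28 s of the 115 s; no verdict came back, and one last circle fit put the lens 4 mm from the ring, inside the 8 mm limit.

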